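Put the microscope objectives away in order

ROBOT

A 7-joint arm with a two-finger parallel gripper is mounted at the origin on the work surface. World frame = base frame: x ahead of the robot, y to its left, z up, the work surface at z = 0. Lengths are in m, angles in rad, forces in N, time in s.
With the tool pointing down it reaches from about 0.425 to 0.95 m from the base axis. Payload 16.7 kg.
Tool frame: the origin (TCP) lies at the very end of the fingers, on their centre line; the grasp point (between the pads) lies 19 mm behind it; z points along the fingers, y is the direction in which the jaws open and shut (so a half turn about z gives the same grasp; the last joint's range is limited). The gripper opens to 94 mm and grips with 3 to 60 N. Pads are 16 mm wide; open, the fingers measure 119 mm over their backs; the gripper's body (75 mm by 177 mm) begins 78 mm behind the grasp point.
Start: joints at [1.103, 0.426, 0.074, 1.606, -0.034, 1.111, -0.067], TCP at [0.211, -0.641, 0.205] pointing down, gripper open.
Joint ranges: [-2.85, 2.85], [-0.5, 2.14], [-1.23, 1.37], [0.21, 2.46], [-1.02, 4.16], [0.16, 2.05], [-2.73, 2.73]. Speed limits (rad/s): [1.89, 1.89, 2.39, 2.39, 3.01, 3.01, 3.01].

INTERFACE

Orientations are given as [roll, pitch, yaw] about the fixed x, y, z axes, in that order (R = Rz(yaw) Ry(pitch) Rx(roll)).
In Python, from rig import sense, camera, get_calibration, finish_job gives the robot as it stands.
- The arm moves only by the tool apply_moves, never from a script. Its argument "steps" is text: rows parted by semicolons, each of 7 numbers parted by spaces: the turn, a rotation vector about the tool's x, y, z in degrees, then the shift along the tool's x, y, z in mm, then the opening, from 0 (shut) to 1 (fully open). In form: wx wy wz tx ty tz gripper; .... A call has 1 to 12 rows; each row is the pose to reach, as a shift and turn from the pose commanded when the call began, along the tool's axes at that moment; what a row does not reach only later rows make up. A row lasts 1/10 s, in which the tool goes at most 50 mm and 8.59 degrees, less where a joint would pass 70% of its speed; a pose out of reach is approached as far as the arm can. A call with a gripper value outside its range is refused whole. The fingers move at their own pace and stop on an object; "force" is the grip in N (left out, the last holds). Time passes only in rows, so rows that repeat a pose let the fingers close. It gives the time, the measured TCP pose, the force and the opening at its end, in the units of the state.
- sense(): the state, without advancing time (a new reading comes with each control period).
- camera(name): name is "side" or "top" or "wrist"; returns (picture, depth): 480x640x3 uint8, blue, green, red; 480x640 float32, m along the optical axis (not along the pixel's ray), 0 where there is no reading.
- get_calibration(name): a dict with "fov_y" (degrees; the focal length in pixels is half the picture's height over the tangent of half this angle, whatever the lens; pixels are square), "cx", "cy" (the principal point, pixels), "origin" and "orientation" of the camera in the world; the wrist camera has in their place "hand_eye" (4x4, takes a point from camera to tool coordinates, whose origin is the TCP and whose axes are the flange's). Camera axes: x right, y down, z forward; pixel columns grow to the right and rows downward; lengths in m; the calibration is good to about 2 mm. A picture is of the moment at which its call begins: read the wrist's pose just before it. get_calibration takes no time and is no camera call.
- finish_job(): hands the job in, once; it reports no verdict.
The state is a dict: "clock": time; "q": joint angles; "qvel": joint speeds; "joint_torque": joint torques, N m; "tcp_pos": TCP position; "tool_rot": TCP orientation; "contact_force": force on the tool from outside, world axes, zero at the start; "torque": the same for the moment, N m; "finger_gap": opening from 0.0 (shut) to 1.0 (fully open).
Only numpy, scipy, OpenCV 4.12 (cv2) and the standard library are available. Lean on these libraries where they do the work, as an engineer would, in place of code of your own. Each camera call takes 0.05 s, during which the arm holds its last target. There are 200 camera calls.

TASK

After cleaning, the four steel objectives stand in the aluminium stand in no particular order. Put them away in the four empty felt bays of the wooden tray, one to a bay and upright on their threads, in order of length: the longest (the oil-immersion one) in the bay next to the small oil bottle, the shortest farthest from it. Set each down gently without dropping it or knocking any over, and leave the eyepiece in its place in the stand and the oil bottle where it is.

Things in the scene. Friction and masses are not known exactly. Their poses are not given: they have to be found in the camera images.
- objective_35: Loose steel objective, 35 mm tall, 90 g; stubby, broad flat front. Origin: centre of its foot; z up. Above it: thread 20 mm wide to 5 mm, flange 31 mm wide to 11 mm, plain barrel 28 mm wide (grip here) to 32 mm. Starts thread down in any of 5 holes, 50 mm apart, of a fixed straight stand, flange on the stand's top (30 mm high), origin 5 mm below that; x axis across the row.
- objective_45: Loose steel objective, 45 mm tall, 110 g; short taper to a 17 mm front. Origin: centre of its foot; z up. Above it: thread 20 mm wide to 5 mm, flange 31 mm wide to 11 mm, plain barrel 28 mm wide (grip here) to 33 mm. Starts thread down in any of 5 holes, 50 mm apart, of a fixed straight stand, flange on the stand's top (30 mm high), origin 5 mm below that; x axis across the row.
- objective_55: Loose steel objective, 55 mm tall, 140 g; stepped taper to a 12 mm front. Origin: centre of its foot; z up. Above it: thread 20 mm wide to 5 mm, flange 31 mm wide to 11 mm, plain barrel 28 mm wide (grip here) to 37 mm. Starts thread down in any of 5 holes, 50 mm apart, of a fixed straight stand, flange on the stand's top (30 mm high), origin 5 mm below that; x axis across the row.
- objective_65: Loose steel objective, 65 mm tall, 170 g; longest, slender nose, 9 mm tip. Origin: centre of its foot; z up. Above it: thread 20 mm wide to 5 mm, flange 31 mm wide to 11 mm, plain barrel 28 mm wide (grip here) to 41 mm. Starts thread down in any of 5 holes, 50 mm apart, of a fixed straight stand, flange on the stand's top (30 mm high), origin 5 mm below that; x axis across the row.
- bay_1: Empty felt bay 1 of 4, side by side in the middle of a fixed pale wooden tray of six bays in a row (332 x 62 mm, 18 mm high). Origin: centre of the felt's top, 7 mm above the desk; z up, y along the row (bay_1 at the +y end, bay_4 at the -y end, 52 mm apart), x across it. Inside 50 mm across the row, 48 mm along it; walls stand 11 mm above the felt.
- bay_2: Empty felt bay 2 of 4, side by side in the middle of a fixed pale wooden tray of six bays in a row (332 x 62 mm, 18 mm high). Origin: centre of the felt's top, 7 mm above the desk; z up, y along the row (bay_1 at the +y end, bay_4 at the -y end, 52 mm apart), x across it. Inside 50 mm across the row, 48 mm along it; walls stand 11 mm above the felt.
- bay_3: Empty felt bay 3 of 4, side by side in the middle of a fixed pale wooden tray of six bays in a row (332 x 62 mm, 18 mm high). Origin: centre of the felt's top, 7 mm above the desk; z up, y along the row (bay_1 at the +y end, bay_4 at the -y end, 52 mm apart), x across it. Inside 50 mm across the row, 48 mm along it; walls stand 11 mm above the felt.
- bay_4: Empty felt bay 4 of 4, side by side in the middle of a fixed pale wooden tray of six bays in a row (332 x 62 mm, 18 mm high). Origin: centre of the felt's top, 7 mm above the desk; z up, y along the row (bay_1 at the +y end, bay_4 at the -y end, 52 mm apart), x across it. Inside 50 mm across the row, 48 mm along it; walls stand 11 mm above the felt.
- oil_bottle: Small amber oil bottle, black cap, 30 mm wide, 58 mm tall, loose, standing in one end bay of the wooden tray: next to bay_1 at some starts, to bay_4 at others (52 mm from that bay's centre). A flat round tin, 20 mm tall, stands in the other end bay. Origin: centre of its underside. Not to be moved.
- eyepiece: Loose black microscope eyepiece, eyecup 37 mm wide, standing in one of the 5 holes of the stand among the objectives; its top is 64 mm above the desk. Origin: centre of its underside, 22 mm below the stand's top; z up. Not to be moved.
Mind the look-alikes: they are no part of the job. What is shaped like the objective_55 but pink is not meant.

How it is judged:
At the end, for the whole second after the job is handed in: Each objective stands upright (0.12 rad), released and at rest on the felt of its own bay, its foot within 15 mm sideways and 4 mm in height of the bay's origin. From the bay beside the oil bottle outwards the order is 65, 55, 45, 35 mm, whichever end the bottle is at (((horizontal distance between oil_bottle and bay_1 below 0.075 m and horizontal distance between objective_35 and bay_4 below 0.015 m and horizontal distance between objective_45 and bay_3 below 0.015 m and horizontal distance between objective_55 and bay_2 below 0.015 m and horizontal distance between objective_65 and bay_1 below 0.015 m and z of objective_35 in the frame of bay_4 between -0.004 and 0.004 m and z of objective_45 in the frame of bay_3 between -0.004 and 0.004 m and z of objective_55 in the frame of bay_2 between -0.004 and 0.004 m and z of objective_65 in the frame of bay_1 between -0.004 and 0.004 m) or (horizontal distance between oil_bottle and bay_4 below 0.075 m and horizontal distance between objective_35 and bay_1 below 0.015 m and horizontal distance between objective_45 and bay_2 below 0.015 m and horizontal distance between objective_55 and bay_3 below 0.015 m and horizontal distance between objective_65 and bay_4 below 0.015 m and z of objective_35 in the frame of bay_1 between -0.004 and 0.004 m and z of objective_45 in the frame of bay_2 between -0.004 and 0.004 m and z of objective_55 in the frame of bay_3 between -0.004 and 0.004 m and z of objective_65 in the frame of bay_4 between -0.004 and 0.004 m)) and angle between each of objective_35, objective_45, objective_55, objective_65's own z axis and vertical below 0.12 rad and linear speed of each of objective_35, objective_45, objective_55, objective_65 below 0.02 m/s); the robot touches nothing.
It fails at once if the eyepiece is disturbed: moved more than 15 mm or tipped over 0.35 rad (distance of eyepiece from where it was at the start of the episode above 0.015 m or angle between eyepiece's own z axis and vertical above 0.35 rad).
It fails at once if the oil bottle is disturbed: moved more than 15 mm or tipped over 0.35 rad (distance of oil_bottle from where it was at the start of the episode above 0.015 m or angle between oil_bottle's own z axis and vertical above 0.35 rad).
It fails at once if an objective is knocked over or laid down (tilted more than 0.8 rad) (angle between any of objective_35, objective_45, objective_55, objective_65's own z axis and vertical above 0.8 rad).
It fails at once if an objective falls freely from higher than about 35 mm (over 0.8 m/s, out of the fingers) ((linear speed of objective_35 above 0.8 m/s and contact force between objective_35 and the fingers below 0.05 N) or (linear speed of objective_45 above 0.8 m/s and contact force between objective_45 and the fingers below 0.05 N) or (linear speed of objective_55 above 0.8 m/s and contact force between objective_55 and the fingers below 0.05 N) or (linear speed of objective_65 above 0.8 m/s and contact force between objective_65 and the fingers below 0.05 N)).
It also fails if it takes over 96 s, if anything falls off the work surface, if the arm or the gripper's body presses on something with over 40 N, if the wrist force passes 120 N, or if a joint passes its speed limit or range.

## Working session

There is one attempt and no reset: what is moved stays moved. The work goes in short steps, Python scripts to look and compute and a tool call to move; the robot and the scene stay as the last step left them, time stands still between calls to the robot, and variables do not carry over. Pictures are saved under pics/ and viewed, about 12 in all and at most 16, crops included, and the job is handed in when it is done.

Besides the shell and the picture viewer there is one more tool, called after ">>>" as a command line: name --argument value ..., lists and objects as JSON in quotes. apply_moves: Moves the arm, as the interface text tells. Its arguments: {"type":"object","properties":{"steps":{"type":"string"},"force":{"type":"number"}},"required":["steps"]}

```bash
mkdir -p pics
cat > h.py <<'E'
import numpy as np, cv2
from rig import sense, camera, get_calibration
from scipy.spatial.transform import Rotation as R
def rot(o):
    o=np.array(o,float)
    return o if o.shape==(3,3) else (R.from_quat(o).as_matrix() if o.size==4 else R.from_euler('xyz',o).as_matrix())
def campose(name):
    c=get_calibration(name)
    f=240/np.tan(np.radians(c['fov_y'])/2)
    if name=='wrist':
        s=sense(); T=np.eye(4); T[:3,:3]=rot(s['tool_rot']); T[:3,3]=s['tcp_pos']
        M=T@np.array(c['hand_eye'])
        return f,c['cx'],c['cy'],M[:3,:3],M[:3,3]
    return f,c['cx'],c['cy'],rot(c['orientation']),np.array(c['origin'])
def plane(P,u,v,z):
    f,cx,cy,Rm,o=P; d=Rm@np.array([(u-cx)/f,(v-cy)/f,1]); return o+d*(z-o[2])/d[2]
def pts(P,D):
    f,cx,cy,Rm,o=P; v,u=np.mgrid[:480,:640]
    return np.stack([(u-cx)/f*D,(v-cy)/f*D,D],-1)@Rm.T+o
E
python3 - <<'E'
from h import *
print(sense())
for n in ['top','side','wrist']:
    P=campose(n); print(get_calibration(n)); im,D=camera(n); cv2.imwrite(f'pics/{n}0.png',im); np.save(f'{n}0.npy',D)
E
```

```text
{'clock': 0.0, 'q': array([ 1.10350359,  0.42670759,  0.07382842,  1.60660767, -0.03409004,
        1.11079235, -0.06709504]), 'qvel': array([ 4.06213459e-04,  5.41101561e-04, -1.84828759e-04, -1.69929482e-03,
       -9.60703615e-04,  2.20056446e-05,  6.25627676e-04]), 'joint_torque': array([-4.49121471e-04, -9.35804701e+01,  3.66726905e+00, -4.54205418e+01,
       -4.86759539e-02,  2.00112001e-02,  1.15491521e-04]), 'tcp_pos': array([ 0.21076211, -0.64079193,  0.20479094]), 'tool_rot': array([-3.14033956e+00,  9.08138022e-05,  3.17790964e-01]), 'contact_force': array([-0.44533135, -0.30397051,  0.38372583]), 'torque': array([-0.00664189, -0.0172604 , -0.02374666]), 'finger_gap': 1.0042351772862361}
{'fov_y': 49.22574477826542, 'cx': 315.14246686619884, 'cy': 239.74899622905747, 'origin': array([0.47738621, 0.02062809, 0.80070855]), 'orientation': array([-2.97161913e+00, -2.71601735e-03, -1.56953065e+00])}
{'fov_y': 51.92812480439642, 'cx': 305.3747887079345, 'cy': 233.2021909390545, 'origin': array([0.35861631, 0.52437204, 0.38320668]), 'orientation': array([-2.09344785e+00, -8.03141266e-04, -2.73724819e+00])}
{'fov_y': 65.01702230511397, 'cx': 321.7285017720039, 'cy': 239.44813325695026, 'hand_eye': array([[ 1.63820324e-04, -9.60090192e-01, -2.79690536e-01,
         8.23112068e-02],
       [ 9.99999969e-01,  1.05265541e-04,  2.24376220e-04,
         2.71184372e-04],
       [-1.85979633e-04, -2.79690565e-01,  9.60090180e-01,
        -1.79246172e-01],
       [ 0.00000000e+00,  0.00000000e+00,  0.00000000e+00,
         1.00000000e+00]])}
```

View pics/top0.png

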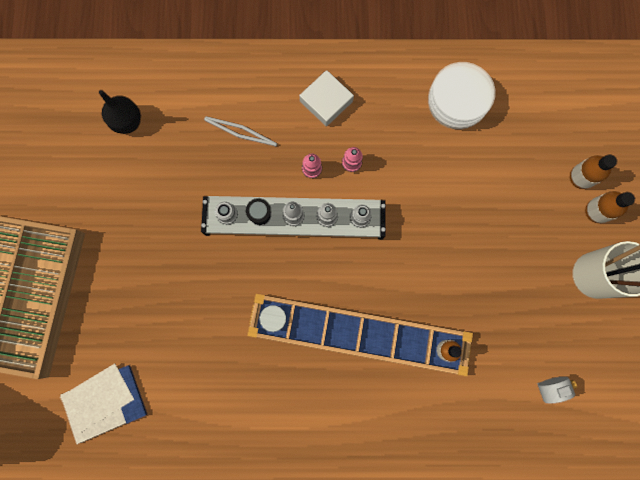

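View pics/side0.png

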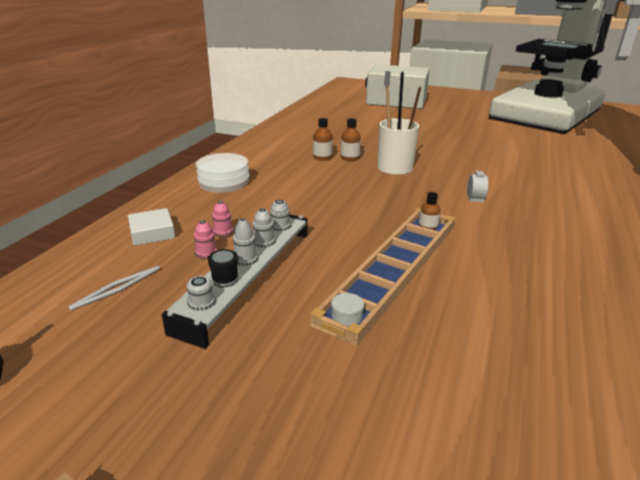

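Top view: stand holes at (226,212), (258,211; black eyepiece), (292,212), (328,214) and (362,215). The pink look-alikes are at (312,165) and (352,159), off the stand. The bottle is at (450,350), the right (-y) end of the tray, next to bay_4. The other amber bottles, at (590,170) and (607,207), are clutter. Next I measure heights and positions.

Run:
```python
from h import *
P=campose('top'); im=cv2.imread('pics/top0.png'); D=np.load('top0.npy'); X=pts(P,D)
for u,v in [(226,212),(258,211),(292,212),(328,214),(362,215)]:
    w=X[v-22:v+22,u-16:u+17].reshape(-1,3); zt=np.percentile(w[:,2],99.7); 
    s=w[(w[:,2]>0.036)&(w[:,2]<0.09)]; t=w[w[:,2]>zt-0.004]
    print((u,v),'top',zt.round(4),'n',len(t),'topxy',np.median(t,0).round(4),'n36',len(s),((s.min(0)+s.max(0))/2).round(4))
# stand top
st=(X[...,2]>0.026)&(X[...,2]<0.033); st[:185]=0;st[245:]=0;st[:,:195]=0;st[:,392:]=0
r=cv2.minAreaRect(X[st][:,:2].astype(np.float32)*1000); print('stand',r)
hsv=cv2.cvtColor(im,cv2.COLOR_BGR2HSV)
m=cv2.inRange(hsv,(100,100,40),(130,255,255)); m[:290]=0;m[:,:250]=0
n,l,s,c=cv2.connectedComponentsWithStats(m)
for i in range(1,n):
    if s[i,4]>60:
        rr=cv2.minAreaRect(np.argwhere(l==i)[:,::-1].astype(np.float32)); print(s[i],rr, plane(P,*rr[0],0.007).round(4),X[l==i][:,2].mean())
# tray rim
tr=(X[...,2]>0.0145)&(X[...,2]<0.0215); tr[:285]=0;tr[380:]=0;tr[:,:240]=0;tr[:,480:]=0
q=X[tr][:,:2]; r=cv2.minAreaRect(q.astype(np.float32)*1000); print('tray',r, cv2.boxPoints(r))
i=cv2.imread('pics/top0.png')[140:250,190:400]; cv2.imwrite('pics/crop1.png',cv2.resize(i,None,fx=3.8,fy=3.8,interpolation=3))
```

```text
(226, 212) top 0.5408 n 5 topxy [0.4774 0.0206 0.8007] n36 362 [0.6479 0.15   0.0502]
(258, 211) top 0.068 n 366 topxy [0.6469 0.0999 0.0653] n36 544 [0.647  0.1011 0.0525]
(292, 212) top 0.8007 n 6 topxy [0.4774 0.0206 0.8007] n36 354 [0.646  0.0502 0.063 ]
(328, 214) top 0.5474 n 5 topxy [0.4774 0.0206 0.8007] n36 375 [0.6446 0.0011 0.0596]
(362, 215) top 0.8007 n 6 topxy [0.4774 0.0206 0.8007] n36 358 [ 0.6437 -0.0496  0.0547]
stand ((646.516357421875, 51.31086730957031), (275.4701232910156, 57.18801498413086), 88.67929077148438)
[257 301  34  37 353] ((273.2640075683594, 318.5479736328125), (29.516101837158203, 32.825477600097656), 10.30484676361084) [0.4937 0.0812 0.007 ] 0.009653447100952018
[ 289  306   37   38 1025] ((307.2679748535156, 324.7760009765625), (31.215513229370117, 32.91492462158203), 10.30484676361084) [0.4846 0.0303 0.007 ] 0.00907479560390422
[ 324  313   36   38 1019] ((341.7210693359375, 331.1036376953125), (30.927085876464844, 33.11168670654297), 9.865806579589844) [ 0.4753 -0.0212  0.007 ] 0.009731228331825725
[ 359  319   35   38 1011] ((376.5, 337.4999694824219), (30.74260711669922, 33.37298583984375), 9.462322235107422) [ 0.466 -0.073  0.007] 0.011271383703127672
[394 325  35  38 999] ((411.19073486328125, 343.7601318359375), (30.259382247924805, 33.680667877197266), 8.746162414550781) [ 0.4569 -0.1244  0.007 ] 0.008937476600996268
[430 332  32  37 486] ((445.7099304199219, 350.02996826171875), (29.132801055908203, 33.799705505371094), 8.130102157592773) [ 0.4478 -0.1754  0.007 ] 0.010576139494032312
tray ((471.4789123535156, -47.46540832519531), (326.346435546875, 62.485774993896484), 79.8381118774414) [[ 411.93747  -202.56677 ]
 [ 473.44302  -213.59116 ]
 [ 531.0204    107.635956]
 [ 469.5148    118.66034 ]]
```

View pics/crop1.png

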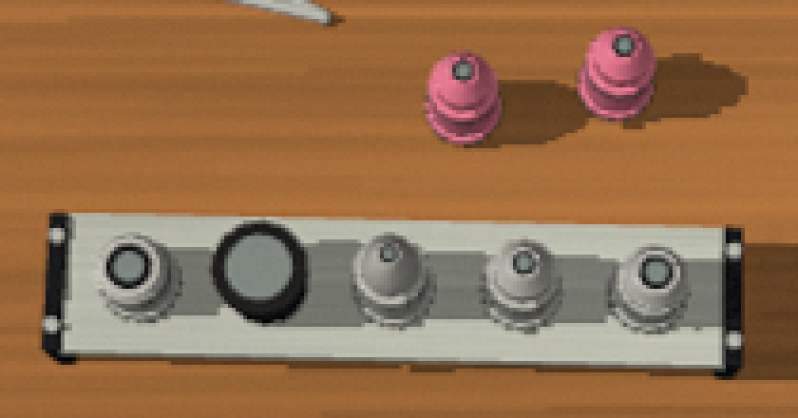

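Tops are at about 64, 68 (eyepiece), 90, 83 and 73 mm. From +y the stand therefore holds 35, eyepiece, 65, 55, 45, and the front widths agree. The bottle is by bay_4, so 65→bay_4, 55→bay_3, 45→bay_2, 35→bay_1. I'll move above the stand for a closer look with the wrist camera.

>>> apply_moves --steps "0 0 -70.6 613 -473 0 0.55; 0 0 -70.6 613 -473 0 0.55; 0 0 -70.6 613 -473 0 0.55; 0 0 -70.6 613 -473 0 0.55; 0 0 -70.6 613 -473 0 0.55; 0 0 -70.6 613 -473 0 0.55; 0 0 -70.6 613 -473 0 0.55; 0 0 -70.6 613 -473 0 0.55; 0 0 -70.6 613 -473 0 0.55; 0 0 -70.6 613 -473 0 0.55; 0 0 -70.6 613 -473 0 0.55; 0 0 -70.6 613 -473 0 0.55" --force 20

```text
clock: 1.35
tcp_pos: [0.5483, -0.1428, 0.2055]
tool_rot: [3.142, 0.0, 1.55]
contact_force: [0.3, -0.2, -0.3]
finger_gap: 0.552
```

>>> apply_moves --steps "0 0 0 145 95 0 0.55; 0 0 0 145 95 0 0.55; 0 0 0 145 95 0 0.55; 0 0 0 145 95 0 0.55; 0 0 0 145 95 0 0.55; 0 0 0 145 95 0 0.55; 0 0 0 145 95 0 0.55; 0 0 0 145 95 0 0.55"

```text
clock: 2.15
tcp_pos: [0.6452, -0.0031, 0.2057]
tool_rot: [-3.142, 0.001, 1.548]
contact_force: [1.0, -0.6, 0.8]
finger_gap: 0.551
```

Run:
```python
from h import *
P=campose('wrist'); im,D=camera('wrist'); cv2.imwrite('pics/w1.png',im); X=pts(P,D); np.savez('w1.npz',X=X)
print(sense()['tcp_pos'],P[4])
for y0 in (.150,.0505,.0005,-.0495):
    s=X[(D>0)&(abs(X[...,0]-.646)<.03)&(abs(X[...,1]-y0)<.022)&(X[...,2]>.036)&(X[...,2]<.1)]
    if len(s)<50: print(y0,'few'); continue
    t=s[s[:,2]>s[:,2].max()-.003]; print(y0,s[:,2].max().round(4),((s.min(0)+s.max(0))/2).round(4),((t.min(0)+t.max(0))/2).round(4),len(t))
```

```text
[ 0.64530109 -0.00299286  0.20570801] [0.64794773 0.07840357 0.38485406]
0.15 0.063 [0.6488 0.1522 0.0495] [0.6481 0.1525 0.0615] 532
0.0505 0.0932 [0.6466 0.0535 0.0646] [0.6463 0.0527 0.0917] 68
0.0005 0.0826 [0.6449 0.0037 0.0593] [0.6454 0.0032 0.0811] 139
-0.0495 0.0722 [ 0.6442 -0.0446  0.0541] [ 0.6442 -0.0466  0.0707] 275
```

View pics/w1.png

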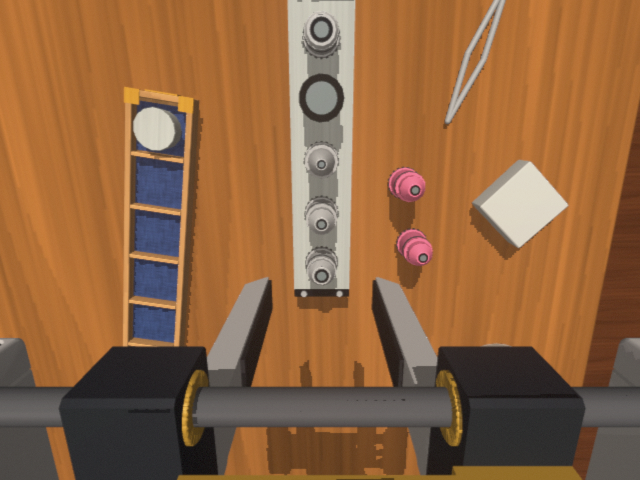

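The wrist view shows the same order along the stand (35 at (321,30), eyepiece (321,98), 65 (321,160), 55 (321,215), 45 (321,270)). The pinks at (408,185) and (415,248) stand apart, and positions agree with the top camera to about 2 mm. I'll take the 45 first.

>>> apply_moves --steps "0 0 0 -45 0 0 0.55; 0 0 0 -45 0 50 0.55; 0 0 0 -45 0 100 0.55; 0 0 0 -45 0 140 0.55; 0 0 0 -45 0 160 0.55; 0 0 0 -45 0 168 0.55; 0 0 0 -45 0 168 0.55; 0 0 0 -45 0 168 0.55"

```text
clock: 3.0
tcp_pos: [0.6455, -0.0468, 0.0389]
tool_rot: [3.14, 0.0, 1.55]
contact_force: [-0.2, -0.2, 0.8]
finger_gap: 0.55
```

>>> apply_moves --steps "0 0 0 0 0 0 0.2; 0 0 0 0 0 0 0.2; 0 0 0 0 0 0 0.2; 0 0 0 0 0 0 0.2; 0 0 0 0 0 0 0.2; 0 0 0 0 0 0 0.2" --force 20

```text
clock: 3.6
tcp_pos: [0.6449, -0.0466, 0.0381]
tool_rot: [3.141, 0.0, 1.55]
contact_force: [-2.6, -0.2, 7.1]
finger_gap: 0.29
```

Gripped at a gap of 27 mm. I'll lift it and carry it over bay_2.

>>> apply_moves --steps "0 0 0 0 0 -15 0.2; 0 0 0 0 0 -50 0.2; 0 0 0 0 0 -85 0.2; 0 0 0 0 0 -100 0.2; 0 0 3 7 -50 -100 0.2; 0 0 6 14 -100 -100 0.2; 0 0 9 22 -145 -100 0.2; 0 0 9 22 -165 -90 0.2; 0 0 9 22 -170 -60 0.2; 0 0 9 22 -170 -30 0.2; 0 0 9 22 -170 -30 0.2"

```text
clock: 4.7
tcp_pos: [0.4728, -0.0211, 0.0651]
tool_rot: [-3.137, 0.001, 1.393]
contact_force: [0.1, -1.1, -1.3]
finger_gap: 0.292
```

Run:
```python
from h import *
P=campose('wrist'); s=sense(); print(s['tcp_pos'],s['tool_rot'],s['finger_gap'])
im,D=camera('wrist'); X=pts(P,D); cv2.imwrite('pics/w2.png',im)
hsv=cv2.cvtColor(im,cv2.COLOR_BGR2HSV); m=cv2.inRange(hsv,(100,100,40),(130,255,255))
n,l,st,c=cv2.connectedComponentsWithStats(m)
for i in range(1,n):
    if st[i,4]>800:
        rr=cv2.minAreaRect(np.argwhere(l==i)[:,::-1].astype(np.float32)); print(st[i],rr[1:],plane(P,*rr[0],.007).round(4))
im,D=camera('side'); cv2.imwrite('pics/s2.png',im)
```

```text
[ 0.47283748 -0.02112134  0.06514349] [-3.13688383e+00  6.24329500e-04  1.39312051e+00] 0.29203601473407276
[ 288  150   78   63 4482] ((76.99998474121094, 61.99999237060547), 0.0) [0.4852 0.0282 0.007 ]
[ 291  232   73   47 2335] ((71.9557113647461, 46.006771087646484), 2.009553909301758) [ 0.4767 -0.0195  0.007 ]
```

View pics/w2.png

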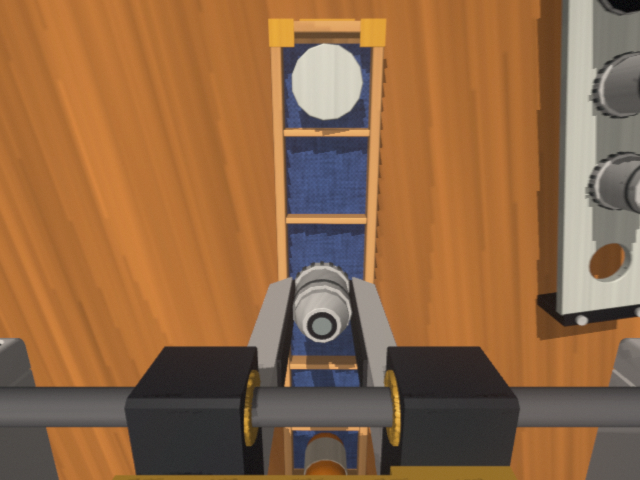

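The 45 hangs upright over bay_2: its front is at (322,326), with the wall at (327,218) behind it. I'll lower it.

>>> apply_moves --steps "0 0 0 0 3 10 0.2; 0 0 0 0 3 20 0.2; 0 0 0 0 3 30 0.2; 0 0 0 0 3 37 0.2; 0 0 0 0 3 41 0.2; 0 0 0 0 3 43 0.2; 0 0 0 0 3 44 0.2; 0 0 0 0 3 44 0.2; 0 0 0 0 3 44 0.2"

```text
clock: 5.7
tcp_pos: [0.4783, -0.0216, 0.0237]
tool_rot: [3.141, -0.0, 1.393]
contact_force: [-0.2, -0.1, -2.2]
finger_gap: 0.296
```

>>> apply_moves --steps "0 0 0 0 0 1 0.2; 0 0 0 0 0 2 0.2; 0 0 0 0 0 2 0.2; 0 0 0 0 0 2 0.2"

```text
clock: 6.1
tcp_pos: [0.4781, -0.0216, 0.0215]
tool_rot: [-3.142, -0.0, 1.393]
contact_force: [-0.2, -0.2, -1.2]
finger_gap: 0.293
```

>>> apply_moves --steps "0 0 0 0 0 1 0.2; 0 0 0 0 0 1 0.2; 0 0 0 0 0 1 0.2"

```text
clock: 6.4
tcp_pos: [0.4781, -0.0215, 0.0205]
tool_rot: [-3.142, -0.0, 1.393]
contact_force: [-0.3, 0.6, -0.5]
finger_gap: 0.296
```

Touching down, at the expected height. I'll release, lift and go over the 55.

>>> apply_moves --steps "0 0 0 0 0 0 0.35; 0 0 0 0 0 0 0.5; 0 0 0 0 0 0 0.55; 0 0 0 0 0 0 0.55; 0 0 0 0 0 -20 0.55; 0 0 0 0 0 -60 0.55; 0 0 0 0 0 -100 0.55; 0 0 -3 18 50 -110 0.55; 0 0 -6 36 100 -110 0.55; 0 0 -9 53 145 -110 0.55; 0 0 -9 53 160 -110 0.55; 0 0 -9 53 160 -110 0.55"

```text
clock: 7.6
tcp_pos: [0.6471, 0.0026, 0.1297]
tool_rot: [3.142, -0.001, 1.55]
contact_force: [-0.2, -0.5, -0.1]
finger_gap: 0.545
```

```bash
cat > chk.py <<'E'
from h import *
import sys
P=campose('wrist'); s=sense(); print(s['tcp_pos'].round(4),s['tool_rot'].round(3))
im,D=camera('side'); cv2.imwrite(f'pics/{sys.argv[1]}.png',im[150:420,150:500])
Q=campose('side'); X=pts(Q,D)
for i,(x,y) in enumerate([(.4846,.0303),(.4753,-.0212),(.466,-.073),(.4569,-.1244)]):
    t=X[(D>0)&(np.hypot(X[...,0]-x,X[...,1]-y)<.022)&(X[...,2]>.022)]
    if len(t)>20: print('bay',i+1,t[:,2].max().round(4),((t.min(0)+t.max(0))/2).round(4))
E
python3 chk.py s3
```

```text
[0.6471 0.0026 0.1297] [ 3.142e+00 -1.000e-03  1.550e+00]
bay 2 0.0522 [ 0.4777 -0.0175  0.0371]
```

View pics/s3.png

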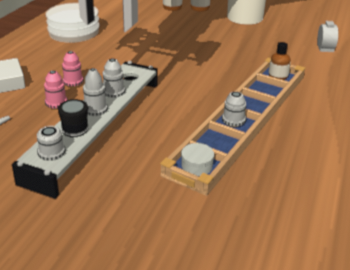

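The 45 stands upright in bay_2 with its top at 52 mm, as expected. Now the 55.

>>> apply_moves --steps "0 0 0 0 -1 40 0.55; 0 0 0 0 -1 70 0.55; 0 0 0 0 -1 85 0.55; 0 0 0 0 -1 91 0.55; 0 0 0 0 -1 91 0.55; 0 0 0 0 -1 91 0.55; 0 0 0 0 -1 91 0.2; 0 0 0 0 -1 91 0.2; 0 0 0 0 -1 91 0.2; 0 0 0 0 -1 91 0.2; 0 0 0 0 -1 91 0.2; 0 0 0 0 -1 91 0.2"

```text
clock: 8.85
tcp_pos: [0.6443, 0.0023, 0.04]
tool_rot: [3.141, 0.0, 1.55]
contact_force: [-1.3, -0.7, 5.5]
finger_gap: 0.296
```

>>> apply_moves --steps "0 0 0 0 0 -15 0.2; 0 0 0 0 0 -50 0.2; 0 0 0 0 0 -85 0.2; 0 0 0 0 0 -100 0.2; 0 0 3 -20 -44 -100 0.2; 0 0 6 -40 -88 -100 0.2; 0 0 9 -60 -132 -100 0.2; 0 0 9 -79 -165 -90 0.2; 0 0 9 -79 -176 -60 0.2; 0 0 9 -79 -176 -30 0.2; 0 0 9 -79 -176 -30 0.2; 0 0 9 -79 -176 -30 0.2"

```text
clock: 10.05
tcp_pos: [0.4664, -0.0727, 0.0699]
tool_rot: [-3.141, -0.0, 1.393]
contact_force: [0.7, 0.4, -1.2]
finger_gap: 0.295
```

```bash
cat > over.py <<'E'
from h import *
import sys
P=campose('wrist'); s=sense(); print(s['tcp_pos'],s['tool_rot'],s['finger_gap'])
im,D=camera('wrist'); cv2.imwrite(f'pics/{sys.argv[1]}.png',im)
E
python3 over.py w3
```

```text
[ 0.46644494 -0.07270412  0.06991666] [-3.14063674e+00 -3.48000832e-04  1.39328177e+00] 0.2953099934265365
```

View pics/w3.png

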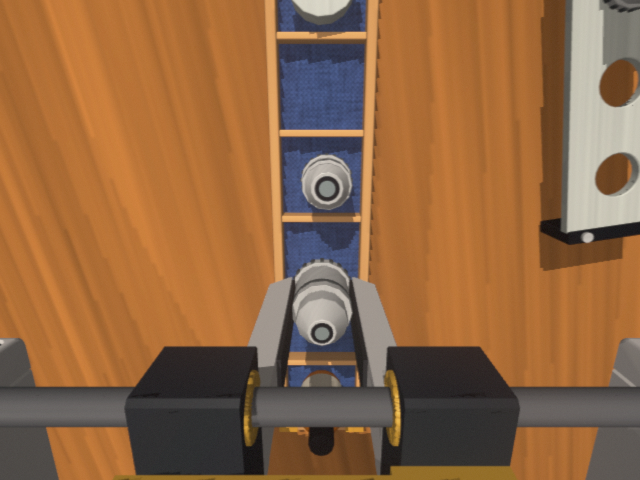

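The 45 is centred in bay_2 at (327,182), and the 55 hangs upright over bay_3 at (322,310). I'll lower it.

>>> apply_moves --steps "0 0 0 0 1 12 0.2; 0 0 0 0 1 24 0.2; 0 0 0 0 1 34 0.2; 0 0 0 0 1 41 0.2; 0 0 0 0 1 44 0.2; 0 0 0 0 1 46 0.2; 0 0 0 0 1 47 0.2; 0 0 0 0 1 47 0.2; 0 0 0 0 1 47 0.2"

```text
clock: 11.0
tcp_pos: [0.4676, -0.0732, 0.0228]
tool_rot: [3.141, -0.0, 1.393]
contact_force: [0.1, -0.6, -0.8]
finger_gap: 0.292
```

>>> apply_moves --steps "0 0 0 0 0 1 0.2; 0 0 0 0 0 1 0.2; 0 0 0 0 0 1 0.35; 0 0 0 0 0 1 0.5; 0 0 0 0 0 1 0.55; 0 0 0 0 0 1 0.55; 0 0 0 0 0 -20 0.55; 0 0 0 0 0 -60 0.55; 0 0 0 0 0 -100 0.55; 0 0 0 0 0 -130 0.55"

```text
clock: 12.0
tcp_pos: [0.4677, -0.0731, 0.1547]
tool_rot: [3.14, -0.0, 1.393]
contact_force: [0.4, 0.3, -0.7]
finger_gap: 0.55
```

>>> apply_moves --steps "0 0 -3 31 31 0 0.55; 0 0 -6 62 62 0 0.55; 0 0 -9 93 93 0 0.55; 0 0 -9 124 124 0 0.55; 0 0 -9 145 145 0 0.55; 0 0 -9 154 153 0 0.55; 0 0 -9 154 153 0 0.55; 0 0 -9 154 153 0 0.55"

```text
clock: 12.8
tcp_pos: [0.6444, 0.0506, 0.1522]
tool_rot: [-3.141, 0.0, 1.55]
contact_force: [-0.7, 0.6, -0.4]
finger_gap: 0.549
```

```bash
python3 chk.py s4
```

```text
[0.6444 0.0506 0.1522] [-3.141  0.     1.55 ]
bay 2 0.0527 [ 0.4778 -0.0171  0.0374]
bay 3 0.062 [ 0.4673 -0.0688  0.0421]
```

Bay_3's top is at 62 mm, as expected. Now the 65.

>>> apply_moves --steps "0 0 0 1 2 40 0.55; 0 0 0 1 2 80 0.55; 0 0 0 1 2 105 0.55; 0 0 0 1 2 113 0.55; 0 0 0 1 2 113 0.55; 0 0 0 1 2 113 0.55; 0 0 0 1 2 113 0.2; 0 0 0 1 2 113 0.2; 0 0 0 1 2 113 0.2; 0 0 0 1 2 113 0.2; 0 0 0 1 2 113 0.2; 0 0 0 1 2 113 0.2"

```text
clock: 14.05
tcp_pos: [0.6474, 0.0523, 0.0401]
tool_rot: [3.141, 0.0, 1.55]
contact_force: [-2.4, -1.3, 7.9]
finger_gap: 0.294
```

>>> apply_moves --steps "0 0 0 0 0 -15 0.2; 0 0 0 0 0 -50 0.2; 0 0 0 0 0 -85 0.2; 0 0 0 0 0 -105 0.2; 0 0 2 -30 -31 -105 0.2; 0 0 4 -60 -62 -105 0.2; 0 0 6 -90 -93 -105 0.2; 0 0 9 -120 -124 -105 0.2; 0 0 9 -150 -155 -105 0.2; 0 0 9 -172 -177 -105 0.2; 0 0 9 -181 -186 -105 0.2; 0 0 9 -181 -186 -105 0.2"

```text
clock: 15.25
tcp_pos: [0.4569, -0.126, 0.1453]
tool_rot: [3.141, 0.001, 1.391]
contact_force: [0.4, 1.1, -1.1]
finger_gap: 0.296
```

>>> apply_moves --steps "0 0 0 0 0 30 0.2; 0 0 0 0 0 60 0.2; 0 0 0 0 0 70 0.2; 0 0 0 0 0 70 0.2; 0 0 0 0 0 70 0.2"

```text
clock: 15.75
tcp_pos: [0.4585, -0.1243, 0.0754]
tool_rot: [3.141, -0.0, 1.394]
contact_force: [-1.2, -0.6, -1.3]
finger_gap: 0.293
```

```bash
python3 over.py w4
```

```text
[ 0.45850799 -0.12425311  0.07537443] [ 3.14087915e+00 -3.94933738e-04  1.39380454e+00] 0.2930247874050208
```

View pics/w4.png

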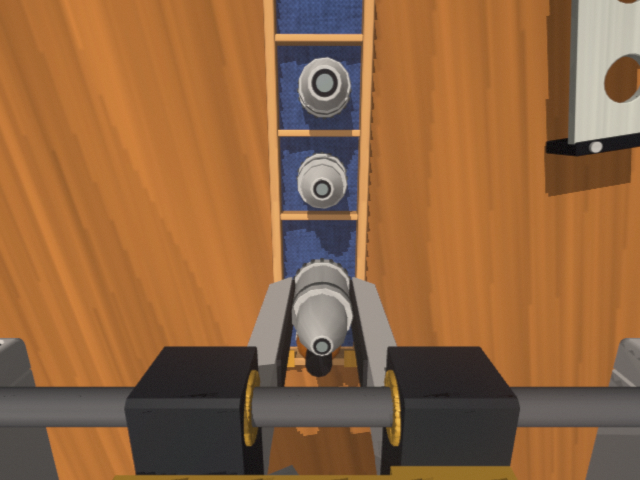

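The 45 at (325,87) and the 55 at (322,182) are centred in their bays. The 65 hangs upright over bay_4 at (322,310), with the bottle beyond it. I'll lower it.

>>> apply_moves --steps "0 0 0 0 0 14 0.2; 0 0 0 0 0 28 0.2; 0 0 0 0 0 39 0.2; 0 0 0 0 0 46 0.2; 0 0 0 0 0 50 0.2; 0 0 0 0 0 52 0.2; 0 0 0 0 0 53 0.2; 0 0 0 0 0 53 0.2; 0 0 0 0 0 53 0.2"

```text
clock: 16.7
tcp_pos: [0.4577, -0.1248, 0.022]
tool_rot: [3.141, 0.0, 1.393]
contact_force: [-2.4, 0.1, 7.2]
finger_gap: 0.298
```

It is on the felt. I'll release and go to the 35.

>>> apply_moves --steps "0 0 0 0 0 0 0.35; 0 0 0 0 0 0 0.5; 0 0 0 0 0 0 0.55; 0 0 0 0 0 0 0.55; 0 0 0 0 0 -20 0.55; 0 0 0 0 0 -60 0.55; 0 0 0 0 0 -100 0.55; 0 0 0 0 0 -130 0.55"

```text
clock: 17.5
tcp_pos: [0.4578, -0.1247, 0.1537]
tool_rot: [3.14, -0.0, 1.393]
contact_force: [-0.4, 0.3, -0.8]
finger_gap: 0.547
```

>>> apply_moves --steps "0 0 -3 44 20 0 0.55; 0 0 -6 88 40 0 0.55; 0 0 -9 132 60 0 0.55; 0 0 -9 176 80 0 0.55; 0 0 -9 220 99 0 0.55; 0 0 -9 264 119 0 0.55; 0 0 -9 295 133 0 0.55; 0 0 -9 305 138 0 0.55; 0 0 -9 305 138 0 0.55; 0 0 -9 305 138 0 0.55; 0 0 -9 305 138 0 0.55"

```text
clock: 18.6
tcp_pos: [0.6469, 0.1491, 0.1516]
tool_rot: [-3.141, 0.001, 1.548]
contact_force: [0.8, 0.6, -0.7]
finger_gap: 0.549
```

```bash
python3 chk.py s5
```

```text
[0.6469 0.1491 0.1516] [-3.141e+00  1.000e-03  1.548e+00]
bay 2 0.0527 [ 0.4776 -0.018   0.0374]
bay 3 0.0619 [ 0.4672 -0.0681  0.042 ]
bay 4 0.0714 [ 0.4574 -0.1198  0.0467]
```

>>> apply_moves --steps "0 0 0 2 1 40 0.55; 0 0 0 2 1 80 0.55; 0 0 0 2 1 105 0.55; 0 0 0 2 1 114 0.55; 0 0 0 2 1 114 0.55; 0 0 0 2 1 114 0.55; 0 0 0 2 1 114 0.2; 0 0 0 2 1 114 0.2; 0 0 0 2 1 114 0.2; 0 0 0 2 1 114 0.2; 0 0 0 2 1 114 0.2; 0 0 0 2 1 114 0.2"

```text
clock: 19.85
tcp_pos: [0.6487, 0.153, 0.0381]
tool_rot: [3.141, -0.0, 1.55]
contact_force: [-1.2, -0.7, 6.3]
finger_gap: 0.293
```

>>> apply_moves --steps "0 0 0 0 0 -15 0.2; 0 0 0 0 0 -50 0.2; 0 0 0 0 0 -85 0.2; 0 0 0 0 0 -100 0.2; 0 0 2 -28 -36 -100 0.2; 0 0 4 -56 -72 -100 0.2; 0 0 6 -84 -108 -100 0.2; 0 0 9 -110 -140 -100 0.2; 0 0 9 -127 -161 -100 0.2; 0 0 9 -127 -161 -70 0.2; 0 0 9 -127 -161 -35 0.2; 0 0 9 -127 -161 -35 0.2"

```text
clock: 21.05
tcp_pos: [0.4823, 0.0288, 0.0699]
tool_rot: [-3.137, 0.001, 1.393]
contact_force: [-0.1, -0.2, 0.2]
finger_gap: 0.293
```

```bash
python3 over.py w5
```

```text
[0.48226666 0.02883282 0.06992595] [-3.13655293e+00  1.10594309e-03  1.39291298e+00] 0.293319416079408
```

View pics/w5.png

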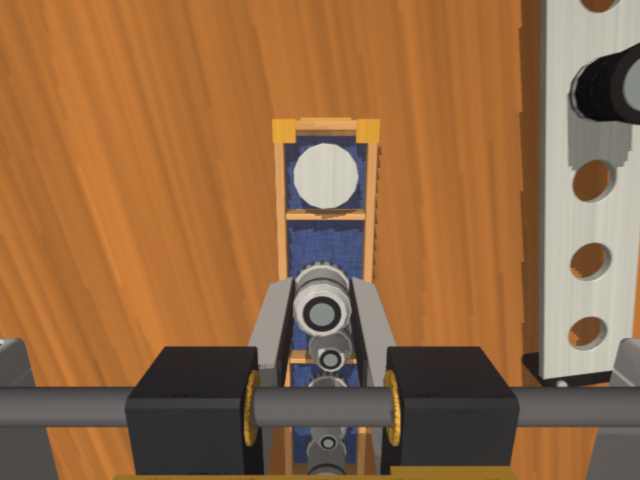

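The 35 hangs upright over bay_1 at (322,310), and the eyepiece is undisturbed. I'll lower it.

>>> apply_moves --steps "0 0 0 0 1 12 0.2; 0 0 0 0 1 24 0.2; 0 0 0 0 1 35 0.2; 0 0 0 0 1 43 0.2; 0 0 0 0 1 47 0.2; 0 0 0 0 1 49 0.2; 0 0 0 0 1 50 0.2; 0 0 0 0 1 50 0.2; 0 0 0 0 1 50 0.2"

```text
clock: 22.0
tcp_pos: [0.4859, 0.0291, 0.0228]
tool_rot: [3.141, -0.0, 1.393]
contact_force: [-0.3, -0.1, -0.8]
finger_gap: 0.293
```

>>> apply_moves --steps "0 0 0 0 0 1 0.2; 0 0 0 0 0 2 0.2; 0 0 0 0 0 2 0.2; 0 0 0 0 0 2.5 0.2; 0 0 0 0 0 2.5 0.2"

```text
clock: 22.5
tcp_pos: [0.4857, 0.0291, 0.0201]
tool_rot: [3.142, 0.0, 1.393]
contact_force: [-0.6, -0.7, 2.3]
finger_gap: 0.293
```

>>> apply_moves --steps "0 0 0 0 0 0 0.35; 0 0 0 0 0 0 0.5; 0 0 0 0 0 0 0.55; 0 0 0 0 0 0 0.55; 0 0 0 0 0 -20 0.55; 0 0 0 0 0 -60 0.55; 0 0 0 0 0 -100 0.55; 0 0 0 0 0 -140 0.55; 0 0 0 0 40 -180 0.55; 0 0 0 0 90 -180 0.55; 0 0 0 0 140 -180 0.55; 0 0 0 0 160 -180 0.55"

```text
clock: 23.7
tcp_pos: [0.6463, -0.0006, 0.1999]
tool_rot: [3.141, -0.0, 1.391]
contact_force: [-1.1, -0.3, 0.3]
finger_gap: 0.547
```

```bash
python3 chk.py s6
python3 - <<'E'
from h import *
im,D=camera('side'); cv2.imwrite('pics/s7.png',cv2.resize(im[150:360,130:480],None,fx=2.2,fy=2.2))
im,D=camera('top'); cv2.imwrite('pics/t7.png',im)
print(sense()['contact_force'])
E
```

```text
[ 6.463e-01 -6.000e-04  1.999e-01] [ 3.141 -0.     1.391]
bay 1 0.0429 [0.4851 0.0321 0.0325]
bay 2 0.052 [ 0.4777 -0.0174  0.037 ]
bay 3 0.0616 [ 0.4672 -0.0694  0.0418]
bay 4 0.0716 [ 0.4573 -0.1206  0.0469]
[-0.85076705 -0.26627623 -1.470135  ]
```

View pics/s7.png

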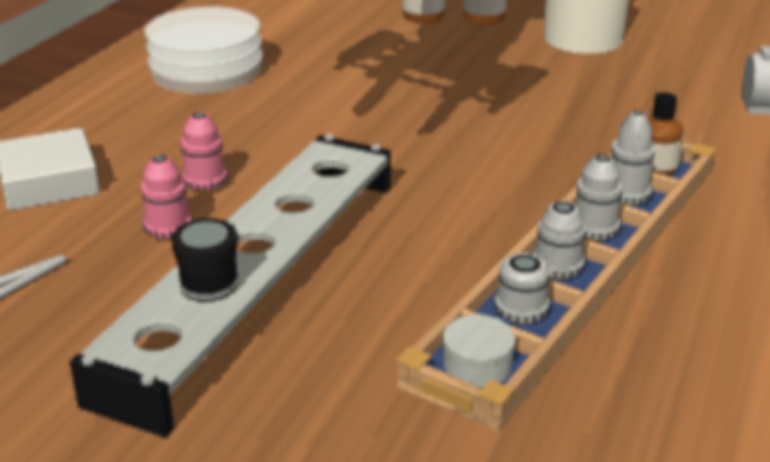

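View pics/t7.png

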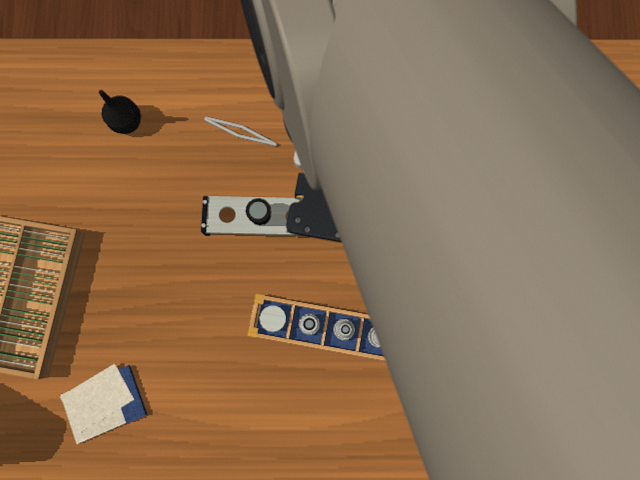

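The side view shows all four upright in their bays, rising towards the bottle (35 at (525,285), 45 (562,240), 55 (600,195), 65 (633,155)), with the eyepiece and bottle in place. The arm hides part of the tray in the top view, but what shows there agrees. I'm handing in.

```bash
python3 -c "
from rig import finish_job; print(finish_job())"
```

```text
the job is handed in; nothing more can be done
None
```

All four objectives are in the tray in the right order, and I handed the job in at about 24 s of the 96 s allowed. The oil bottle was beside bay_4, so the 65 mm went there, the 55 mm in bay_3, the 45 mm in bay_2 and the 35 mm in bay_1. I lowered each one to the felt before letting go.

- **Last checks:** the side camera showed all four standing upright, with tops at 72, 62, 52 and 43 mm, which is what each should read on the felt. The arm was clear of everything, and the eyepiece and bottle were where they started.
- **Disagreements:** the cameras differed by about 2–5 mm in position, well within the 15 mm allowed. The last top view was partly hidden by the arm, so only bays 1 and 2 could be confirmed from above; bays 3 and 4 rest on the side view.

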